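Hang the soap tray from the safety hook under the shelf clamp

TASK

Extend the hanging chain under the chrome shelf clamp: pick up the white tray and hang it by its stirrup's round bar in the steel hanger's lower loop, pushing the bar down past the spring gate. The loop's height differs each time, so go by feel: press the bar home on the loop's bottom with about 9 N, never over 14 N, so that the gate shuts above it. Then let go, leaving the tray hanging level and still and the other things where they are.

Things in the scene. Friction and masses are not known exactly. Their poses are not given: they have to be found in the camera images.
- tray: Second item: open white tray 120 (x) x 80 (y) x 26 mm, 0.13 to 0.21 kg, on the ledge. Origin: centre of its underside, z up. Steel stirrup in its middle: two flat uprights, 16 mm wide in x, 4 thick, outer faces at y = +-25 mm, reaching 110 mm above the underside (bare from 28 up). Grip across their outer faces (50 mm, closing along y), best 96 mm up. Half-turned about z it is the same.
- bar (a point): Middle of the tray's round bar: 6 mm in diameter, along the tray's y, joining the uprights 80 mm above the tray's underside, 42 mm clear between the uprights. Axes as the tray's.
- hanger: First item: steel safety hook hanging from the clamp's arm. Origin: its pivot on the arm, 270 mm above the ledge; z up, x towards the shelf, y along the shelf. It swings freely about y and rights itself, and lies within 9 mm of its plane y = 0. Its lower end is an upward-open loop, whose mouth a spring gate closes. Its stem is set to a new length each time, which this pose does not show.
- pivot (a point): The hanger's pivot again. Below it, all shifting together by an unknown +-8 mm: top of the loop's tip 39 mm; gate hinge 44; centre of a bar lying on the shut gate 52; gate snaps shut over the bar at about 63; bar at rest on the loop's bottom 69 (x 0 to +4 mm). Carry the bar in from the -x side over the tip, its centre 12 to 25 mm below the pivot, and lower it at x = -3 to +3 mm.
- gate (a joint): Spring wire gate slanting down across the loop's mouth from a hinge on the back towards the tip: 0 shut, grows as it is pushed down and back (rad, at most 0.62). A passing bar opens it to about 0.23. Passing it takes about 5 to 10 N, more than the tray's weight. The loop is stiff: it gives about 1 mm per 15 N.
- clamp: Chrome clamp fixed on the shelf's front edge; its arm (8 mm round, at the pivot an 11 mm round eye 20 mm long) runs level from the pivot along the hanger's +x to the clamp 67 mm away. Origin as the shelf's. The loop is 6 mm round steel in the hanger's plane y = 0: tip inner face at x = -4.5 mm, its flared top out to x = -17; back at x = +13 to +19.
- shelf: Steel shelf, 440 mm long (y), 130 deep (x), top 250 mm above the ledge; front edge at x = -65 mm, hanger pivot at x = -145 mm, y = 0. Origin: on the ledge under the board's centre.
- roller: Bystander: wooden massage roller, 150 mm long (x), 70 mm wide, 44 mm tall, lying on the ledge 150 mm or more from the tray. Origin: underside, middle.
- organiser: Bystander: pill organiser 50 x 150 x 26 mm, lids closed, on the shelf. Origin: centre of its underside.
- paperweight: Bystander: glass paperweight ball, 62 mm across with a small flat foot, on the shelf. Origin: centre of its underside.
- bikelight: Bystander: silver bike light, 50 x 36 x 38 mm, on the shelf. Origin: centre of its underside.
Mind the look-alikes: they are no part of the job. Of the things that look like the tray, take the one that is farthest to the robot's left at the start.

How it is judged:
By the outcome, as a careful person would: the job done as asked, in the order asked, and still so for the second after the job is handed in, with the robot touching nothing.
It also fails if it takes over 72 s, if anything falls off the work surface, if the arm or the gripper's body presses on something with over 40 N, if the wrist force passes 120 N, or if a joint passes its speed limit or range.

ROBOT

A 6-joint arm with a two-finger parallel gripper is mounted at the origin on the work surface. World frame = base frame: x ahead of the robot, y to its left, z up, the work surface at z = 0. Lengths are in m, angles in rad, forces in N, time in s.
With the tool pointing down it reaches from about 0.35 to 0.975 m from the base axis. Payload 4.9 kg.
Tool frame: the origin (TCP) lies at the very end of the fingers, on their centre line; the grasp point (between the pads) lies 19 mm behind it; z points along the fingers, y is the line along which they close (so a half turn about z gives the same grasp; the last joint's range is limited). The gripper opens to 85 mm and grips with 20 to 120 N. Pads are 22 mm wide; open, the fingers measure 114 mm over their backs; the gripper's body (76 mm by 85 mm) begins 54 mm behind the grasp point. The pads swing forward as they close: fully open they stand 13 mm farther back than shut.
Start: joints at [1.184, 0.053, 1.613, -0, 1.476, -0.119], TCP at [0.165, 0.603, 0.231] pointing down, gripper open.
Joint ranges: [-3.01, 3.01], [-1.01, 2.22], [0.06, 2.58], [-1.02, 4.17], [0.09, 2.62], [-3.14, 3.14]. Speed limits (rad/s): [2.57, 2.57, 3.14, 3.14, 3.14, 3.14].

INTERFACE

Orientations are given as a rotation vector (axis times angle).
In Python, from station import * gives the robot as it stands.
- The arm moves only by the shell command python3 -m crank 'ROWS' [OPENING] [FORCE]. ROWS is JSON, a list of rows, each an object with "offset": the shift along the tool's x, y, z in m, a list of three; "twist": the turn, a rotation vector about the tool's x, y, z in degrees, a list of three. In form: [{"offset": [x, y, z], "twist": [rx, ry, rz]}, ...]. A call has 1 to 20 rows; each row is the pose to reach, as a shift and turn from the pose commanded when the call began, along the tool's axes at that moment; what a row does not reach only later rows make up. A row lasts 1/8 s, in which the tool goes at most 62.5 mm and 10.7 degrees, less where a joint would pass 70% of its speed; a pose out of reach is approached as far as the arm can. A call with a gripper value outside its range is refused whole. OPENING is the opening, from 0 (shut) to 1 (fully open), set as the call begins (- or left out, the last holds). The fingers move at their own pace and stop on an object; FORCE is the grip in N (left out, the last holds). Time passes only in rows, so rows that repeat a pose let the fingers close. It gives the time, the measured TCP pose, the force, the opening and the grip force at its end, in the units of the state.
- get_obs(): the state, without advancing time (a new reading comes with each control period).
- get_image(name): name is "scene" or "top"; returns the picture (384x512x3 uint8, red, green, blue); there is no depth.
- get_calibration(name): a dict with "intrinsics" (3x3 intrinsics, pixels), "k1" (the pictures are not rectified: a ray, as slopes to the right and down, at radius r is drawn at 1 + k1 r^2 times it, then the intrinsics apply), "world_from_camera" (4x4, takes a point from camera to world coordinates). Camera axes: x right, y up, looking along -z (the intrinsics and any distortion apply to the point x, -y, -z); pixel columns grow to the right and rows downward; lengths in m; the calibration is good to about 2 mm. A picture is of the moment at which its call begins. get_calibration takes no time and is no camera call.
- finish_job(): hands the job in; it is judged then, once.
Trained networks look in the newest picture that a camera, given by its name, has taken for a name from the list of things; names that differ only in an ending like _2 or _b are one class to them, and where a whole thing is asked for, a point or a joint stands for the part that bears it (a point fixed in the world has none). Each returns a list of dicts, best first, with "confidence" (0 to 1); they miss things now and then, are a little off and sometimes report something else, mostly with a low value. They report only what shows in the picture. A call takes as long as a camera call. They do not tell look-alikes from the thing itself.
- cut_out(query, camera): "region" (384x512 bool, what is visible of it) and "rect" ([centre column, centre row, width, height] in pixels, round what is visible of it).
The state is a dict: "t": time; "q": joint angles; "dq": joint speeds; "effort": joint torques, N m; "tool_pos": TCP position; "tool_rot": TCP orientation; "contact_force": force on the tool from outside, world axes, zero at the start; "wrist_torque": the same for the moment, N m; "opening": finger opening in m; "grip_force": force on a finger pad.
Only numpy, scipy, OpenCV 4.12 (cv2) and the standard library are available. Lean on these libraries where they do the work, as an engineer would, in place of code of your own. Each camera call takes 0.05 s, during which the arm holds its last target. There are 200 camera calls.

## Working session

There is one attempt and no reset: what is moved stays moved. The work goes in short steps, Python scripts to look and compute and a shell command to move; the robot and the scene stay as the last step left them, time stands still between calls to the robot, and variables do not carry over. Pictures are saved under pics/ and viewed, at most 10 in all, crops included, and the job is handed in when it is done.

```bash
mkdir -p pics; ls; python3 - <<'E'
from station import *
import cv2
o=get_obs(); print({k:o[k] for k in('t','tool_pos','tool_rot','contact_force','opening')})
for n in('scene','top'):
    im=get_image(n); cv2.imwrite(f'pics/{n}0.png',im[...,::-1].copy())
    c=get_calibration(n); print(n,c)
    for q in('tray','hanger','pivot','clamp','shelf','roller'):
        try:
            for d in cut_out(q,n): print(q,round(d['confidence'],2),[round(float(v),1) for v in d['rect']])
        except Exception as e: print(q,e)
E
```

```text
pics
{'t': 0.0, 'tool_pos': array([0.16515684, 0.60212919, 0.23004864]), 'tool_rot': array([-0.41938427, -3.11294534,  0.00315354]), 'contact_force': array([ 0.38518683, -1.13666358, -0.34860631]), 'opening': 0.08523086269367129}
scene {'intrinsics': array([[420.07420139,   0.        , 254.29802403],
       [  0.        , 420.07420139, 191.67110695],
       [  0.        ,   0.        ,   1.        ]]), 'k1': -0.025421782048664597, 'world_from_camera': array([[-0.8916596 , -0.36799724,  0.26366871,  0.83806317],
       [ 0.45269316, -0.72032609,  0.52554659,  0.4039566 ],
       [-0.00347224,  0.58796969,  0.80887551,  0.94046805],
       [ 0.        ,  0.        ,  0.        ,  1.        ]])}
tray 0.89 [175.4, 310.7, 52.8, 62.8]
tray 0.69 [346.9, 207.2, 50.7, 50.0]
tray 0.6 [363.6, 292.0, 62.9, 57.7]
tray 0.49 [282.6, 86.2, 27.8, 21.5]
hanger 0.66 [283.6, 86.8, 25.9, 22.0]
hanger 0.51 [250.8, 157.4, 2.5, 26.2]
pivot 0.68 [217.4, 139.8, 195.7, 155.3]
pivot 0.67 [247.9, 157.6, 8.3, 22.8]
pivot 0.46 [280.8, 86.7, 26.1, 23.4]
clamp 0.89 [238.4, 132.4, 30.3, 31.8]
shelf 0.82 [217.4, 139.4
[... 168 characters left out ...]
60478],
       [  0.        ,   0.        ,   1.        ]]), 'k1': -0.022310659758759975, 'world_from_camera': array([[-0.01244684,  0.99360178, -0.11225233,  0.46342285],
       [-0.99986453, -0.01115822,  0.01210065, -0.07280533],
       [ 0.01077069,  0.11238774,  0.99360605,  1.18301767],
       [ 0.        ,  0.        ,  0.        ,  1.        ]])}
tray 0.84 [155.5, 256.4, 54.2, 50.1]
tray 0.81 [240.4, 296.1, 47.8, 57.7]
tray 0.72 [216.2, 103.0, 53.0, 46.4]
hanger 0.16 [354.1, 263.0, 33.8, 25.6]
clamp 0.82 [312.2, 188.3, 53.1, 10.5]
clamp 0.42 [355.2, 265.8, 36.0, 21.1]
shelf 0.91 [338.4, 189.7, 116.1, 215.8]
roller 0.78 [177.9, 170.1, 63.8, 32.1]
roller 0.53 [158.0, 258.7, 51.8, 56.6]
```

```bash
python3 -c "
import cv2,numpy as np
a=cv2.imread('pics/scene0.png');b=cv2.imread('pics/top0.png')
cv2.imwrite('pics/a.png',cv2.resize(a,(800,600),interpolation=cv2.INTER_CUBIC));cv2.imwrite('pics/b.png',cv2.resize(b,(800,600),interpolation=cv2.INTER_CUBIC))"
```

```text
(no output)
```

View pics/a.png

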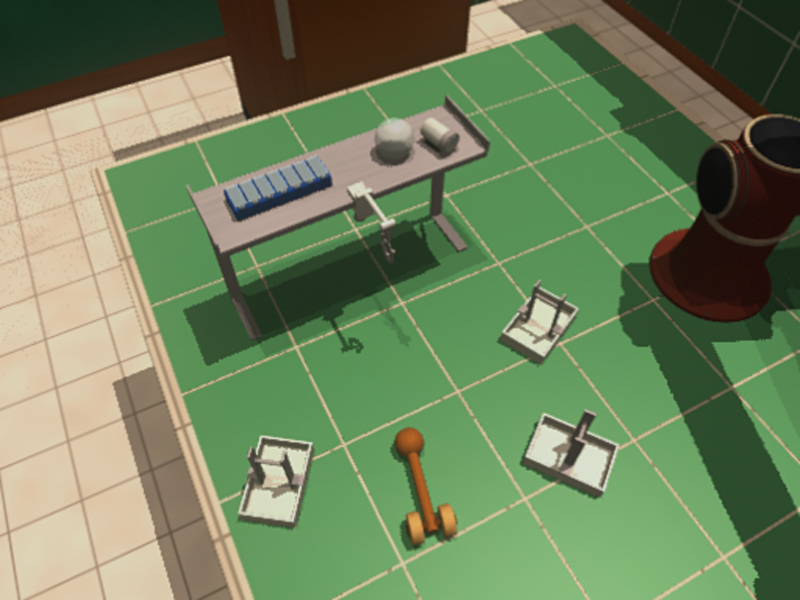

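View pics/b.png

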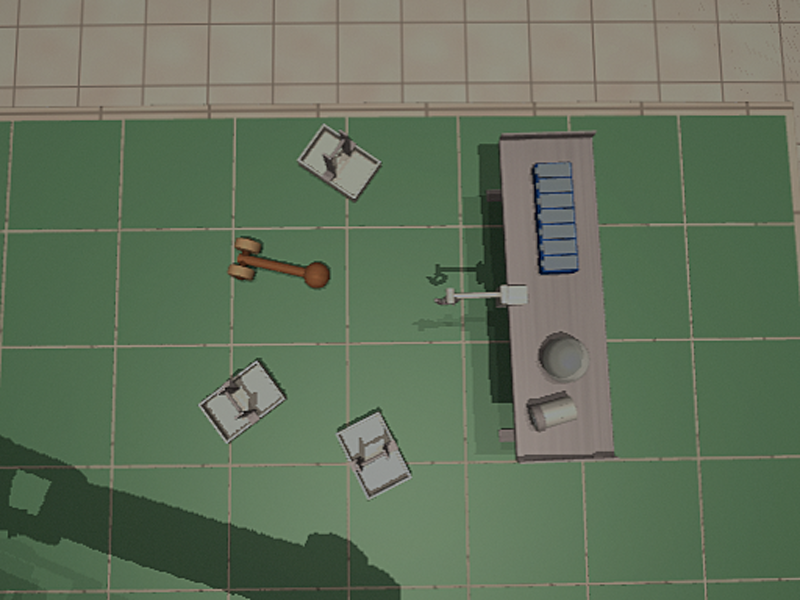

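The leftmost tray is at top-view px (155,256), which is (363,292) in the scene view. The hanger eye is near top px (286,189) and scene px (249,143). I'll zoom in on both.

```bash
cat > h.py <<'E'
import numpy as np,cv2
from station import *
def ray(n,uv):
    c=get_calibration(n);K=c['intrinsics'];T=c['world_from_camera']
    d=np.array([(uv[0]-K[0,2])/K[0,0],(uv[1]-K[1,2])/K[1,1]]);s=d.copy()
    for _ in range(10): s=d/(1+c['k1']*(s@s))
    return T[:3,3],T[:3,:3]@np.array([s[0],-s[1],-1.])
def plane(n,uv,z):
    o,d=ray(n,uv);return o+d*(z-o[2])/d[2]
def tri(a,b):
    (o,d),(p,e)=ray('scene',a),ray('top',b)
    s=np.linalg.lstsq(np.stack([d,-e],1),p-o,rcond=None)[0]
    x,y=o+d*s[0],p+e*s[1];return (x+y)/2,np.linalg.norm(x-y)
def proj(n,P):
    c=get_calibration(n);K=c['intrinsics'];T=c['world_from_camera']
    q=T[:3,:3].T@(np.asarray(P)-T[:3,3]);s=np.array([q[0],-q[1]])/-q[2]
    s=s*(1+c['k1']*(s@s));return s*K[0,0]+K[:2,2]
E
python3 - <<'E'
from h import *
a=cv2.imread('pics/scene0.png');b=cv2.imread('pics/top0.png')
def crop(im,x,y): return cv2.resize(im[y:y+60,x:x+80],(400,300),interpolation=cv2.INTER_CUBIC)
cv2.imwrite('pics/c.png',np.vstack([np.hstack([crop(a,215,110),crop(a,325,255)]),np.hstack([crop(b,260,160),crop(b,115,228)])]))
r=cut_out('tray','top')
for d in r:
    if abs(d['rect'][0]-155)<8:
        pts=np.array([plane('top',p,0.02)[:2] for p in np.argwhere(d['region'])[:,::-1]],np.float32)
        print(cv2.minAreaRect(pts*1000))
d=cut_out('shelf','top')[0]
pts=np.array([plane('top',p,0.25)[:2] for p in np.argwhere(d['region'])[:,::-1]],np.float32)
print(cv2.minAreaRect(pts*1000))
E
```

```text
((438.5428466796875, 173.0486602783203), (82.27799987792969, 125.78553771972656), 36.3342170715332)Traceback (most recent call last):
  File "<stdin>", line 11, in <module>
  File "h.py", line 9, in plane
    o,d=ray(n,uv);return o+d*(z-o[2])/d[2]
        ~~~^^^^^^
  File "h.py", line 4, in ray
    c=get_calibration(n);K=c['intrinsics'];T=c['world_from_camera']
ValueError: time passes only in moves, steps and waits
```

View pics/c.png

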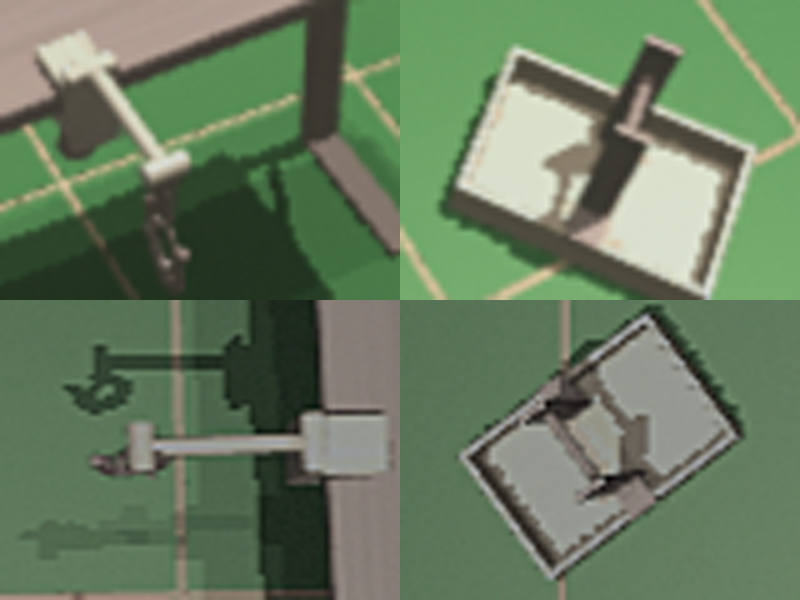

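The crops show the eye centre at scene px (248.4,143.0) and top px (288.4,189.2). The top-view tray rim corners are at crop px (460,455), (650,313), (743,435) and (553,578).

```bash
python3 - <<'E'
import numpy as np
from station import *
print("C={'scene':",0,'}') 
s={n:get_calibration(n) for n in('scene','top')}
import pickle; pickle.dump(s,open('cal.pkl','wb'))
t=open('h.py').read().replace('get_calibration(n)','CAL[n]').replace('def ray','import pickle\nCAL=pickle.load(open("cal.pkl","rb"))\ndef ray',1)
open('h.py','w').write(t)
E
python3 - <<'E'
from h import *
d=cut_out('shelf','top')[0]
pts=np.array([plane('top',p,0.25)[:2] for p in np.argwhere(d['region'])[:,::-1]],np.float32)
r=cv2.minAreaRect(pts*1000);print('shelf',r)
P,g=tri((248.4,143),(288.4,189.2));print('eye',P,g, plane('scene',(248.4,143),.27),plane('top',(288.4,189.2),.27))
print('clampend',plane('top',(321,188),.27))
C=[plane('top',((u-400)/5+115,(v-300)/5+228),.026)[:2] for u,v in((460,455),(650,313),(743,435),(553,578))]
print('tray',np.mean(C,0),[np.linalg.norm(C[i]-C[i-1]) for i in range(4)])
e=C[1]-C[0]+C[2]-C[3];print('long axis deg',np.degrees(np.arctan2(e[1],e[0])))
b=(C[1]+C[2])/2
# bar from top crop & scene crop
for uv in ((577,444),):print('bar ctr top',plane('top',((uv[0]-400)/5+115,(uv[1]-300)/5+228),.083))
S=[plane('scene',((u-400)/5+325,v/5+255),.026)[:2] for u,v in((517,48),(753,150),(707,297),(455,190))]
print('tray scene',np.mean(S,0),[np.linalg.norm(S[i]-S[i-1]) for i in range(4)])
e=S[1]-S[0]+S[2]-S[3];print('long axis deg',np.degrees(np.arctan2(e[1],e[0])))
from scipy.spatial.transform import Rotation as R
o=get_obs();print(R.from_rotvec(o['tool_rot']).as_matrix().round(3),o['tool_pos'],o['t'])
E
```

```text
C={'scene': 0 }
shelf ((582.9306030273438, -250.66104125976562), (455.4154357910156, 228.3970489501953), 0.9323891401290894)
eye [ 0.57487423 -0.15139022  0.27355647] 0.0035933745727875373 [ 0.57211587 -0.15310152  0.27      ] [ 0.5768041  -0.15274458  0.27      ]
clampend [ 0.57855635 -0.22018158  0.27      ]
tray [0.4358459  0.17086042] [np.float64(0.07924930977488509), np.float64(0.12029497418599425), np.float64(0.07936610219258466), np.float64(0.11991445260405698)]
long axis deg -53.54378431540153
bar ctr top [0.43775693 0.17087331 0.083     ]
tray scene [0.43509032 0.17461814] [np.float64(0.08083730560907426), np.float64(0.11571441262691544), np.float64(0.07759306072546526), np.float64(0.11819479209163376)]
long axis deg 126.85885091174545
[[-0.964  0.265  0.   ]
 [ 0.265  0.964  0.   ]
 [-0.     0.    -1.   ]] [0.16538818 0.60270197 0.23136321] 0.85
```

```bash
cat >> h.py <<'E'
from scipy.spatial.transform import Rotation as R
TILT=45
def pose(bar,yaw,up=.015,tilt=TILT):
    y=np.radians(yaw);c,s=np.cos(y),np.sin(y)
    r=np.array([[-s,c,0],[c,s,0],[0,0,-1.]]).T@R.from_euler('y',-tilt,degrees=True).as_matrix()
    return np.asarray(bar)+[0,0,up]+.019*r[:,2],r
def rel(P,r,P0=None,r0=None):
    o=get_obs()
    if P0 is None: P0,r0=o['tool_pos'],R.from_rotvec(o['tool_rot']).as_matrix()
    print('offset',(r0.T@(P-P0)).round(4),'twist',R.from_matrix(r0.T@r).as_rotvec(degrees=True).round(1))
E
python3 - <<'E'
from h import *
P,r=pose((.4365,.172,.080+.05),36.6); print(P);rel(P,r)
E
```

```text
[0.4445103  0.16121412 0.13156497]
offset [-0.386  -0.3519  0.0998] twist [ 14.9 -43.3  36. ]
```

```bash
R='x'; python3 -m crank '[{"offset":[-0.1,-0.09,0.0],"twist":[3,-9,7]},{"offset":[-0.2,-0.18,0.0],"twist":[7,-20,17]},{"offset":[-0.3,-0.27,0.03],"twist":[11,-32,27]},{"offset":[-0.386,-0.352,0.1],"twist":[14.9,-43.3,36]},{"offset":[-0.386,-0.352,0.1],"twist":[14.9,-43.3,36]},{"offset":[-0.386,-0.352,0.1],"twist":[14.9,-43.3,36]},{"offset":[-0.386,-0.352,0.1],"twist":[14.9,-43.3,36]},{"offset":[-0.386,-0.352,0.1],"twist":[14.9,-43.3,36]},{"offset":[-0.386,-0.352,0.1],"twist":[14.9,-43.3,36]},{"offset":[-0.386,-0.352,0.1],"twist":[14.9,-43.3,36]},{"offset":[-0.386,-0.352,0.1],"twist":[14.9,-43.3,36]},{"offset":[-0.386,-0.352,0.1],"twist":[14.9,-43.3,36]},{"offset":[-0.386,-0.352,0.1],"twist":[14.9,-43.3,36]},{"offset":[-0.386,-0.352,0.1],"twist":[14.9,-43.3,36]}]' 1; python3 - <<'E'
from h import *
P,r=pose((.4365,.172,.080+.05),36.6);rel(P,r);print(get_obs()['q'])
a=get_image('scene');b=get_image('top')
def crop(im,x,y): return cv2.resize(im[y:y+75,x:x+100],(400,300),interpolation=cv2.INTER_CUBIC)
cv2.imwrite('pics/d.png',np.hstack([crop(a,320,240),crop(b,105,210)])[...,::-1])
P,r=pose((.4365,.172,.080),36.6);rel(P,r)
E
```

```text
t: 2.6
tool_pos: [0.4444, 0.1617, 0.1315]
tool_rot: [1.077, 2.147, -0.446]
contact_force: [0.1, -0.8, 0.7]
opening: 0.0855
grip_force: 0.0
offset [-0.0004 -0.0002  0.0003] twist [ 0.1 -0.   0.1]
[ 0.61287046 -0.16799253  2.14565975 -0.83368499  1.26783528  0.27791591]
offset [ 0.035  -0.0001  0.0354] twist [ 0.1 -0.   0.1]
```

View pics/d.png

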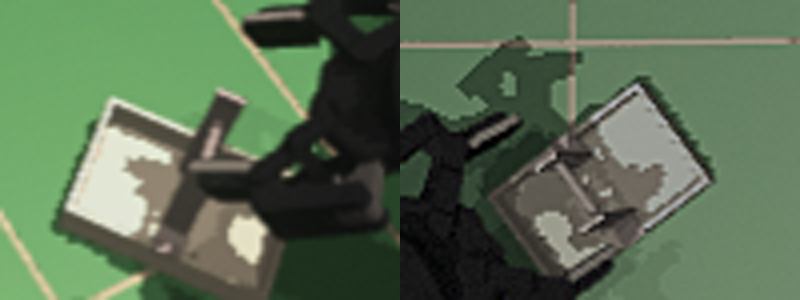

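The tilted gripper stands over the leftmost tray with its fingers straddling the stirrup. I'll lower it and close.

```bash
python3 -m crank '[{"offset":[0.012,0,0.012],"twist":[0,0,0]},{"offset":[0.024,0,0.024],"twist":[0,0,0]},{"offset":[0.035,0,0.035],"twist":[0,0,0]},{"offset":[0.035,0,0.035],"twist":[0,0,0]},{"offset":[0.035,0,0.035],"twist":[0,0,0]}]' 1; python3 - <<'E'
from h import *
a=get_image('scene');b=get_image('top')
def crop(im,x,y): return cv2.resize(im[y:y+75,x:x+100],(400,300),interpolation=cv2.INTER_CUBIC)
cv2.imwrite('pics/e.png',np.hstack([crop(a,320,240),crop(b,105,210)])[...,::-1])
P,r=pose((.4365,.172,.080),36.6);rel(P,r)
E
```

```text
t: 3.32
tool_pos: [0.4446, 0.1611, 0.0818]
tool_rot: [1.078, 2.147, -0.447]
contact_force: [0.9, 0.4, -0.1]
opening: 0.086
grip_force: 0.0
offset [ 0.0007 -0.0005  0.0006] twist [ 0.1  0.  -0. ]
```

View pics/e.png

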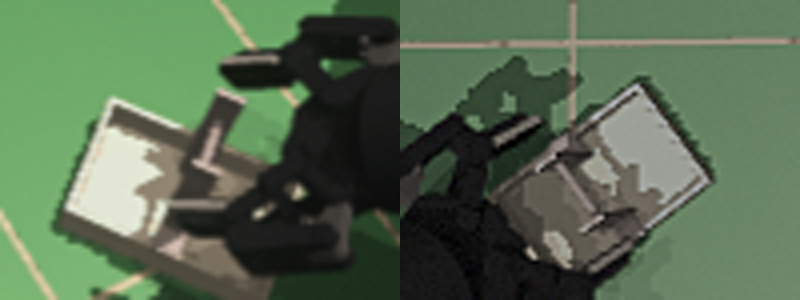

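```bash
python3 -m crank '[{"offset":[-0.002,0,0.002],"twist":[0,0,0]}]' 1;  python3 -m crank '[{"offset":[0,0,0],"twist":[0,0,0]},{"offset":[0,0,0],"twist":[0,0,0]},{"offset":[0,0,0],"twist":[0,0,0]},{"offset":[0,0,0],"twist":[0,0,0]},{"offset":[0,0,0],"twist":[0,0,0]},{"offset":[0,0,0],"twist":[0,0,0]},{"offset":[0,0,0],"twist":[0,0,0]},{"offset":[0,0,0],"twist":[0,0,0]}]' 0.45 70; python3 - <<'E'
from h import *
a=get_image('scene');b=get_image('top')
def crop(im,x,y): return cv2.resize(im[y:y+75,x:x+100],(400,300),interpolation=cv2.INTER_CUBIC)
cv2.imwrite('pics/f.png',np.hstack([crop(a,320,240),crop(b,105,210)])[...,::-1])
E
```

```text
t: 3.55
tool_pos: [0.4466, 0.1591, 0.0825]
tool_rot: [1.079, 2.146, -0.445]
contact_force: [-0.5, -0.1, 0.3]
opening: 0.0852
grip_force: 0.0
t: 4.55
tool_pos: [0.4463, 0.1589, 0.0822]
tool_rot: [1.078, 2.146, -0.446]
contact_force: [-3.1, 1.1, 5.7]
opening: 0.0493
grip_force: 72.8
```

View pics/f.png

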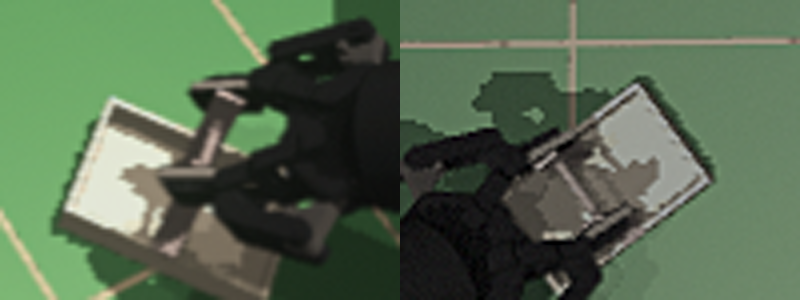

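```bash
cat >> h.py <<'E'
PIV=np.array([.5745,-.1525,.27]);HX=np.array([np.cos(np.radians(-89)),np.sin(np.radians(-89)),0])
try: BT=np.load('bt.npy')
except Exception: pass
def cur():
    o=get_obs();return o['tool_pos'],R.from_rotvec(o['tool_rot']).as_matrix()
def tgt(bar,yaw):
    _,r=pose((0,0,0),yaw);return np.asarray(bar)-r@BT,r
def hb(x,depth,yoff=0): return PIV+HX*x+[yoff,0,-depth]
E
python3 - <<'E'
from h import *
P,r=cur();bt=r.T@(np.array([.4365,.172,.080])-P);np.save('bt.npy',bt);print(bt)
_,r0=pose((0,0,0),36.6);print('down in tool',r0.T@[0,0,-1])
E
python3 - <<'E'
from h import *
P,r=cur()
P1=P+[0,0,.11]
rel(P1,r)
rel(*tgt(hb(-.031,.08),1.0),P1,r)
rel(*tgt(hb(-.031,.020),1.0),*tgt(hb(-.031,.08),1.0))
rel(*tgt(hb(0,.020),1.0),*tgt(hb(-.031,.02),1.0))
E
```

```text
[ 1.31271507e-02 -8.04126041e-05 -9.99060896e-03]
down in tool [0.70710678 0.         0.70710678]
offset [-0.0778  0.     -0.0778] twist [0. 0. 0.]
offset [-0.2223 -0.0745  0.2224] twist [25.2  0.  25.2]
offset [-0.0424  0.     -0.0424] twist [0. 0. 0.]
offset [-0.0219 -0.      0.0219] twist [0. 0. 0.]
```

```bash
python3 -m crank '[{"offset":[-0.01,0,-0.01],"twist":[0,0,0]},{"offset":[-0.025,0,-0.025],"twist":[0,0,0]},{"offset":[-0.045,0,-0.045],"twist":[0,0,0]},{"offset":[-0.065,0,-0.065],"twist":[0,0,0]},{"offset":[-0.078,0,-0.078],"twist":[0,0,0]},{"offset":[-0.078,0,-0.078],"twist":[0,0,0]},{"offset":[-0.078,0,-0.078],"twist":[0,0,0]}]'; python3 -c "
from h import *
print(cur()[0],get_obs()['q'])
rel(*tgt(hb(-.031,.08),1.0))"
```

```text
t: 5.52
tool_pos: [0.4455, 0.1585, 0.1908]
tool_rot: [1.078, 2.148, -0.448]
contact_force: [-0.1, -0.8, -1.8]
opening: 0.049
grip_force: 72.6
[0.44551662 0.15851554 0.19075758] [ 0.60532012 -0.25862123  2.11144035 -0.80914405  1.34993289  0.17724531]
offset [-0.2236 -0.0736  0.2214] twist [25.1 -0.  25.3]
```

```bash
python3 -m crank '[{"offset":[-0.01,-0.003,0.01],"twist":[1.2,0,1.2]},{"offset":[-0.03,-0.01,0.03],"twist":[3.5,0,3.5]},{"offset":[-0.055,-0.018,0.055],"twist":[6.2,0,6.2]},{"offset":[-0.08,-0.026,0.08],"twist":[9,0,9]},{"offset":[-0.106,-0.035,0.106],"twist":[12,0,12]},{"offset":[-0.132,-0.043,0.132],"twist":[15,0,15]},{"offset":[-0.158,-0.052,0.158],"twist":[18,0,18]},{"offset":[-0.182,-0.060,0.182],"twist":[20.6,0,20.6]},{"offset":[-0.202,-0.066,0.2],"twist":[22.8,0,22.8]},{"offset":[-0.216,-0.071,0.214],"twist":[24.3,0,24.3]},{"offset":[-0.2236,-0.0736,0.2214],"twist":[25.2,0,25.2]},{"offset":[-0.2236,-0.0736,0.2214],"twist":[25.2,0,25.2]},{"offset":[-0.2236,-0.0736,0.2214],"twist":[25.2,0,25.2]},{"offset":[-0.2236,-0.0736,0.2214],"twist":[25.2,0,25.2]}]'; python3 - <<'E'
from h import *
a=get_image('scene');b=get_image('top')
def crop(im,x,y): return cv2.resize(im[y:y+60,x:x+80],(400,300),interpolation=cv2.INTER_CUBIC)
cv2.imwrite('pics/g.png',np.hstack([crop(a,215,110),crop(b,240,160)])[...,::-1])
rel(*tgt(hb(-.031,.08),1.0));rel(*tgt(hb(-.031,.02),1.0));print(get_obs()['q'])
for p in(hb(-.031,.08),hb(0,0)): print(proj('scene',p),proj('top',p))
E
```

```text
t: 7.28
tool_pos: [0.5748, -0.1368, 0.1936]
tool_rot: [1.741, 1.775, -0.721]
contact_force: [-1.0, 0.1, -1.6]
opening: 0.0492
grip_force: 72.6
offset [ 0.0004 -0.0006  0.0017] twist [ 0.1 -0.   0.1]
offset [-0.042  -0.0006 -0.0407] twist [ 0.1 -0.   0.1]
[-0.02376944  0.03675898  1.835989   -0.81454689  1.32927032  0.18810111]
[254.39682175 176.48769258] [271.44930946 195.05458907]
[247.5330392  143.55749997] [288.30478846 190.31061987]
```

View pics/g.png

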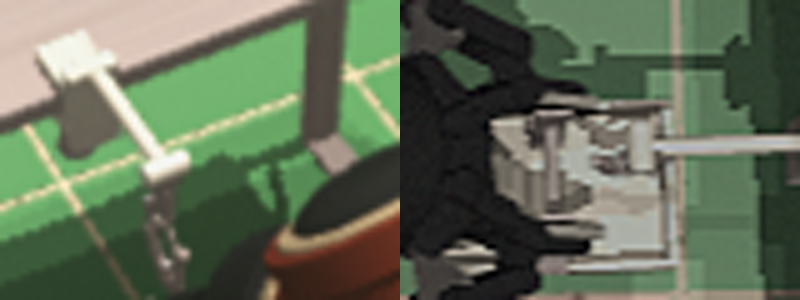

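Top view: the bar is at about px (270,195), roughly 2–3 mm short of the prediction. The eye is at (288.4,189.6) as predicted, and the loop sits above the tray between the bar and the end wall. Next I'll raise the tray.

```bash
python3 -m crank '[{"offset":[-0.005,0,-0.003],"twist":[0,0,0]},{"offset":[-0.012,0,-0.01],"twist":[0,0,0]},{"offset":[-0.02,0,-0.017],"twist":[0,0,0]},{"offset":[-0.028,0,-0.025],"twist":[0,0,0]},{"offset":[-0.036,0,-0.033],"twist":[0,0,0]},{"offset":[-0.044,0,-0.041],"twist":[0,0,0]},{"offset":[-0.044,0,-0.041],"twist":[0,0,0]},{"offset":[-0.044,0,-0.041],"twist":[0,0,0]}]'; python3 - <<'E'
from h import *
a=get_image('scene');b=get_image('top')
def crop(im,x,y): return cv2.resize(im[y:y+60,x:x+80],(400,300),interpolation=cv2.INTER_CUBIC)
cv2.imwrite('pics/i.png',np.hstack([crop(a,215,110),crop(b,240,160)])[...,::-1])
rel(*tgt(hb(-.031,.02),1.0));rel(*tgt(hb(0,.02),1.0));print(get_obs()['q'])
P,r=cur();print('bar',P+r@BT);
for p in(P+r@BT,hb(0,0),hb(-.017,.042),hb(0.016,.06)): print(proj('top',p),(proj('top',p)-[240,160])*5+[400,0])
E
```

```text
t: 8.38
tool_pos: [0.5748, -0.1396, 0.2533]
tool_rot: [1.743, 1.774, -0.722]
contact_force: [-0.3, 0.0, -1.8]
opening: 0.0492
grip_force: 72.6
offset [ 0.0017 -0.0003 -0.0008] twist [-0.  -0.   0.1]
offset [-0.0202 -0.0003  0.0211] twist [-0.  -0.   0.1]
[-0.02852552 -0.02267443  1.79128143 -0.79883939  1.3997087   0.10765891]
bar [ 0.57431209 -0.12325512  0.25066536]
[273.6389842  191.67160089] [568.19492102 158.35800443]
[288.30478846 190.31061987] [641.52394231 151.55309937]
[278.77473889 192.90785482] [593.87369444 164.5392741 ]
[293.26710661 193.43108603] [666.33553306 167.15543016]
```

View pics/i.png

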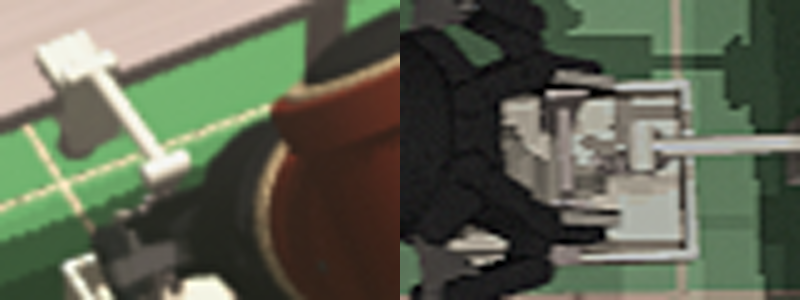

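Top view: the bar is at crop x≈567 against 568 predicted, with the loop between the bar and the end wall and the hanger plane centred between the uprights. Now I'll move over the tip.

```bash
python3 -m crank '[{"offset":[-0.003,0,0.003],"twist":[0,0,0]},{"offset":[-0.007,0,0.007],"twist":[0,0,0]},{"offset":[-0.011,0,0.011],"twist":[0,0,0]},{"offset":[-0.015,0,0.015],"twist":[0,0,0]},{"offset":[-0.019,0,0.019],"twist":[0,0,0]},{"offset":[-0.021,0,0.021],"twist":[0,0,0]},{"offset":[-0.021,0,0.021],"twist":[0,0,0]},{"offset":[-0.021,0,0.021],"twist":[0,0,0]}]'; python3 - <<'E'
from h import *
b=get_image('top')
P,r=cur();p=P+r@BT;print('bar',p,'hx',(p-PIV)@HX)
c=b[165:210,245:305];cv2.imwrite('pics/j.png',cv2.resize(c,(800,600),interpolation=cv2.INTER_CUBIC)[...,::-1])
for q in(p,hb(0,0),hb(-.017,.042),hb(0.016,.06)): print((proj('top',q)-[245,165])*800/60)
E
```

```text
t: 9.48
tool_pos: [0.5754, -0.1692, 0.2535]
tool_rot: [1.742, 1.774, -0.722]
contact_force: [-0.8, 0.6, -2.9]
opening: 0.0489
grip_force: 72.8
bar [ 0.57506585 -0.15283339  0.25128433] hx 0.00034321783122622993
[569.38888593 348.33466928]
[577.39717949 337.47493165]
[450.32985183 372.10473094]
[643.56142148 379.0811471 ]
```

View pics/j.png

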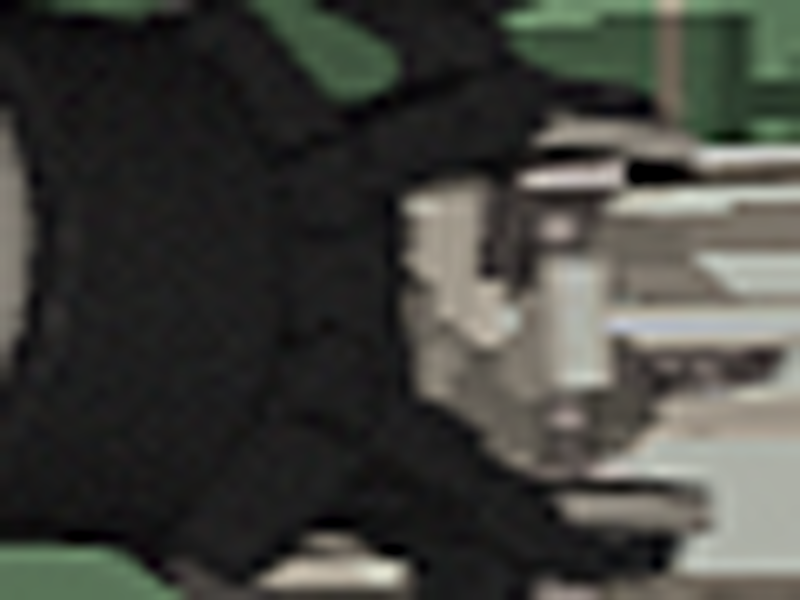

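The bar ends show on both sides of the eye, around crop x 563 against the eye at 580. That puts the bar at x≈-1 mm and centred in y. I'll lower it.

```bash
python3 -m crank '[{"offset":[0.003,0,0.004],"twist":[0,0,0]},{"offset":[0.006,0,0.0075],"twist":[0,0,0]},{"offset":[0.0095,0,0.011],"twist":[0,0,0]},{"offset":[0.0135,0,0.015],"twist":[0,0,0]},{"offset":[0.0135,0,0.015],"twist":[0,0,0]}]'; python3 -m crank '[{"offset":[0.0007,0,0.0007],"twist":[0,0,0]},{"offset":[0.0014,0,0.0014],"twist":[0,0,0]},{"offset":[0.0021,0,0.0021],"twist":[0,0,0]},{"offset":[0.0021,0,0.0021],"twist":[0,0,0]}]'; python3 -m crank '[{"offset":[0.0007,0,0.0007],"twist":[0,0,0]},{"offset":[0.0014,0,0.0014],"twist":[0,0,0]},{"offset":[0.0021,0,0.0021],"twist":[0,0,0]},{"offset":[0.0021,0,0.0021],"twist":[0,0,0]}]'
```

```text
t: 10.15
tool_pos: [0.5752, -0.1705, 0.2326]
tool_rot: [1.742, 1.774, -0.723]
contact_force: [0.3, 0.2, -1.4]
opening: 0.0489
grip_force: 72.8
t: 10.65
tool_pos: [0.5755, -0.1704, 0.2305]
tool_rot: [1.742, 1.774, -0.722]
contact_force: [0.6, -0.3, -1.8]
opening: 0.049
grip_force: 72.8
t: 11.15
tool_pos: [0.5755, -0.1704, 0.2275]
tool_rot: [1.742, 1.774, -0.722]
contact_force: [0.4, 0.5, -1.5]
opening: 0.0488
grip_force: 72.8
```

```bash
for i in 1 2 3; do :; done; python3 -m crank '[{"offset":[0.0007,0,0.0007],"twist":[0,0,0]},{"offset":[0.0014,0,0.0014],"twist":[0,0,0]},{"offset":[0.0021,0,0.0021],"twist":[0,0,0]},{"offset":[0.0021,0,0.0021],"twist":[0,0,0]}]' | sed -n '2p;4p'; python3 -m crank '[{"offset":[0.0007,0,0.0007],"twist":[0,0,0]},{"offset":[0.0014,0,0.0014],"twist":[0,0,0]},{"offset":[0.0014,0,0.0014],"twist":[0,0,0]}]'| sed -n '2p;4p'
```

```text
tool_pos: [0.5755, -0.1704, 0.2245]
contact_force: [-0.2, 0.0, -1.4]
tool_pos: [0.5755, -0.1704, 0.2225]
contact_force: [-0.5, -0.2, -1.6]
```

```bash
python3 -m crank '[{"offset":[0.0007,0,0.0007],"twist":[0,0,0]},{"offset":[0.0014,0,0.0014],"twist":[0,0,0]},{"offset":[0.0014,0,0.0014],"twist":[0,0,0]}]'| sed -n '2p;4p'
```

```text
tool_pos: [0.5755, -0.1704, 0.2206]
contact_force: [1.2, -0.1, -1.8]
```

```bash
python3 -m crank '[{"offset":[0.0007,0,0.0007],"twist":[0,0,0]},{"offset":[0.0014,0,0.0014],"twist":[0,0,0]},{"offset":[0.0014,0,0.0014],"twist":[0,0,0]}]'| sed -n '2p;4p'; python3 -m crank '[{"offset":[0.0007,0,0.0007],"twist":[0,0,0]},{"offset":[0.0014,0,0.0014],"twist":[0,0,0]},{"offset":[0.0014,0,0.0014],"twist":[0,0,0]}]'| sed -n '2p;4p'
```

```text
tool_pos: [0.5758, -0.1706, 0.2195]
contact_force: [-0.7, 0.1, 0.9]
tool_pos: [0.5762, -0.1708, 0.2183]
contact_force: [-0.6, 0.0, 5.4]
```

```bash
python3 -m crank '[{"offset":[0.0007,0,0.0007],"twist":[0,0,0]},{"offset":[0.0007,0,0.0007],"twist":[0,0,0]}]'| sed -n '2p;4p'
```

```text
tool_pos: [0.5763, -0.1708, 0.2174]
contact_force: [-1.1, -0.3, 5.4]
```

```bash
python3 -m crank '[{"offset":[0.0007,0,0.0007],"twist":[0,0,0]},{"offset":[0.0007,0,0.0007],"twist":[0,0,0]}]'| sed -n '2p;4p'
```

```text
tool_pos: [0.5764, -0.1707, 0.2165]
contact_force: [-0.9, -0.4, 4.9]
```

```bash
python3 -m crank '[{"offset":[0.0007,0,0.0007],"twist":[0,0,0]},{"offset":[0.0014,0,0.0014],"twist":[0,0,0]},{"offset":[0.0014,0,0.0014],"twist":[0,0,0]}]'| sed -n '2p;4p'
```

```text
tool_pos: [0.5765, -0.1708, 0.2147]
contact_force: [-0.4, 0.7, 5.3]
```

```bash
python3 -m crank '[{"offset":[0.0007,0,0.0007],"twist":[0,0,0]},{"offset":[0.0014,0,0.0014],"twist":[0,0,0]},{"offset":[0.0014,0,0.0014],"twist":[0,0,0]}]'| sed -n '2p;4p'
```

```text
tool_pos: [0.5766, -0.1708, 0.2128]
contact_force: [-0.5, 0.5, 5.4]
```

```bash
python3 -m crank '[{"offset":[0.0007,0,0.0007],"twist":[0,0,0]},{"offset":[0.0007,0,0.0007],"twist":[0,0,0]}]'| sed -n '2p;4p'
```

```text
tool_pos: [0.5766, -0.1707, 0.2116]
contact_force: [0.3, 1.2, 4.8]
```

```bash
python3 -m crank '[{"offset":[0.0007,0,0.0007],"twist":[0,0,0]},{"offset":[0.0007,0,0.0007],"twist":[0,0,0]}]'| sed -n '2p;4p'
```

```text
tool_pos: [0.5761, -0.1704, 0.2092]
contact_force: [0.6, -0.7, 2.6]
```

```bash
python3 -m crank '[{"offset":[0.0007,0,0.0007],"twist":[0,0,0]},{"offset":[0.0007,0,0.0007],"twist":[0,0,0]}]'| sed -n '2p;4p'
```

```text
tool_pos: [0.5744, -0.1701, 0.2056]
contact_force: [0.6, 0.3, -1.9]
```

```bash
python3 -m crank '[{"offset":[0.0007,0,0.0007],"twist":[0,0,0]},{"offset":[0.0007,0,0.0007],"twist":[0,0,0]}]'| sed -n '2p;4p'
```

```text
tool_pos: [0.5751, -0.1703, 0.206]
contact_force: [0.3, -0.2, -1.7]
```

The gate has snapped shut. Now I'll feel for the loop's bottom.

```bash
python3 -m crank '[{"offset":[0.0007,0,0.0007],"twist":[0,0,0]},{"offset":[0.0007,0,0.0007],"twist":[0,0,0]}]'| sed -n '2p;4p'
```

```text
tool_pos: [0.5755, -0.1704, 0.2057]
contact_force: [0.6, 0.9, -1.8]
```

```bash
python3 -m crank '[{"offset":[0.0007,0,0.0007],"twist":[0,0,0]},{"offset":[0.0007,0,0.0007],"twist":[0,0,0]}]'| sed -n '2p;4p'
```

```text
tool_pos: [0.5755, -0.1704, 0.2048]
contact_force: [0.5, 0.6, -2.1]
```

```bash
python3 -m crank '[{"offset":[0.0007,0,0.0007],"twist":[0,0,0]},{"offset":[0.0007,0,0.0007],"twist":[0,0,0]}]'| sed -n '2p;4p'
```

```text
tool_pos: [0.5755, -0.1704, 0.2038]
contact_force: [-0.8, -0.3, -2.4]
```

```bash
python3 -m crank '[{"offset":[0.0004,0,0.0004],"twist":[0,0,0]},{"offset":[0.0004,0,0.0004],"twist":[0,0,0]}]'| sed -n '2p;4p'
```

```text
tool_pos: [0.5756, -0.1704, 0.2033]
contact_force: [-0.5, -0.3, -1.5]
```

```bash
python3 -m crank '[{"offset":[0.0004,0,0.0004],"twist":[0,0,0]},{"offset":[0.0004,0,0.0004],"twist":[0,0,0]}]'| sed -n '2p;4p'
```

```text
tool_pos: [0.5757, -0.1705, 0.2031]
contact_force: [0.0, -0.1, -0.3]
```

```bash
python3 -m crank '[{"offset":[0.0004,0,0.0004],"twist":[0,0,0]},{"offset":[0.0004,0,0.0004],"twist":[0,0,0]}]'| sed -n '2p;4p'
```

```text
tool_pos: [0.5758, -0.1705, 0.2028]
contact_force: [-0.8, 0.6, 0.9]
```

```bash
python3 -m crank '[{"offset":[0.0004,0,0.0004],"twist":[0,0,0]},{"offset":[0.0004,0,0.0004],"twist":[0,0,0]}]'| sed -n '2p;4p'
```

```text
tool_pos: [0.5759, -0.1706, 0.2025]
contact_force: [-0.6, 0.2, 3.9]
```

```bash
python3 -m crank '[{"offset":[0.0004,0,0.0004],"twist":[0,0,0]},{"offset":[0.0004,0,0.0004],"twist":[0,0,0]},{"offset":[0.0004,0,0.0004],"twist":[0,0,0]}]'| sed -n '2p;4p'
```

```text
tool_pos: [0.576, -0.1707, 0.2023]
contact_force: [-1.7, 0.2, 6.3]
```

```bash
python3 -m crank '[{"offset":[0.0003,0,0.0003],"twist":[0,0,0]},{"offset":[0.0003,0,0.0003],"twist":[0,0,0]},{"offset":[0.0003,0,0.0003],"twist":[0,0,0]}]'| sed -n '2p;4p'
```

```text
tool_pos: [0.5761, -0.1708, 0.2022]
contact_force: [-2.3, 0.4, 6.0]
```

```bash
python3 -m crank '[{"offset":[0.0002,0,0.0002],"twist":[0,0,0]},{"offset":[0.0002,0,0.0002],"twist":[0,0,0]}]'| sed -n '2p;4p'
for i in 1 2 3; do python3 -m crank '[{"offset":[0,0,0],"twist":[0,0,0]}]'| sed -n '2p;4p'; done
```

```text
tool_pos: [0.5762, -0.1708, 0.2022]
contact_force: [-1.7, 1.0, 6.9]
tool_pos: [0.5762, -0.1708, 0.2022]
contact_force: [-1.8, 0.1, 7.3]
tool_pos: [0.5762, -0.1708, 0.2021]
contact_force: [-0.7, 0.2, 7.0]
tool_pos: [0.5762, -0.1709, 0.2022]
contact_force: [-1.4, 0.1, 6.7]
```

Steady press is about 8.7 N (7.0 reading plus the tray's 1.7 N weight). I'll ease off, then release gently.

```bash
python3 -m crank '[{"offset":[-0.0006,0,-0.0006],"twist":[0,0,0]},{"offset":[-0.0013,0,-0.0013],"twist":[0,0,0]},{"offset":[-0.0013,0,-0.0013],"twist":[0,0,0]},{"offset":[-0.0013,0,-0.0013],"twist":[0,0,0]}]'| sed -n '2p;4p'
python3 -m crank '[{"offset":[0,0,0],"twist":[0,0,0]},{"offset":[0,0,0],"twist":[0,0,0]},{"offset":[0,0,0],"twist":[0,0,0]},{"offset":[0,0,0],"twist":[0,0,0]}]' 0.64 20
python3 -m crank '[{"offset":[0,0,0],"twist":[0,0,0]},{"offset":[0,0,0],"twist":[0,0,0]},{"offset":[0,0,0],"twist":[0,0,0]},{"offset":[0,0,0],"twist":[0,0,0]},{"offset":[0,0,0],"twist":[0,0,0]},{"offset":[0,0,0],"twist":[0,0,0]}]' 0.95
```

```text
tool_pos: [0.5757, -0.1705, 0.2024]
contact_force: [-0.9, -0.5, 4.5]
t: 19.52
tool_pos: [0.5754, -0.1703, 0.2018]
tool_rot: [1.742, 1.774, -0.722]
contact_force: [0.7, 0.5, -0.3]
opening: 0.055
grip_force: 0.0
t: 20.27
tool_pos: [0.5756, -0.1704, 0.2022]
tool_rot: [1.742, 1.774, -0.721]
contact_force: [0.5, 0.9, 0.9]
opening: 0.0812
grip_force: 0.0
```

Now I'll back out along the tool axis and look.

```bash
python3 -m crank '[{"offset":[0,0,-0.005],"twist":[0,0,0]},{"offset":[0,0,-0.015],"twist":[0,0,0]},{"offset":[0,0,-0.03],"twist":[0,0,0]},{"offset":[0,0,-0.05],"twist":[0,0,0]},{"offset":[0,0,-0.08],"twist":[0,0,0]},{"offset":[0,0,-0.12],"twist":[0,0,0]},{"offset":[0,0,-0.16],"twist":[0,0,0]},{"offset":[0,0,-0.2],"twist":[0,0,0]},{"offset":[0,0,-0.24],"twist":[0,0,0]},{"offset":[0,0,-0.24],"twist":[0,0,0]},{"offset":[0,0,-0.24],"twist":[0,0,0]}]' | sed -n '2p;4p'; python3 - <<'E'
from h import *
a=get_image('scene');b=get_image('top')
def crop(im,x,y): return cv2.resize(im[y:y+90,x:x+120],(400,300),interpolation=cv2.INTER_CUBIC)
cv2.imwrite('pics/k.png',np.hstack([crop(a,195,110),crop(b,230,150)])[...,::-1])
E
```

```text
tool_pos: [0.5723, -0.0005, 0.3716]
contact_force: [-0.3, -0.6, 0.1]
```

View pics/k.png

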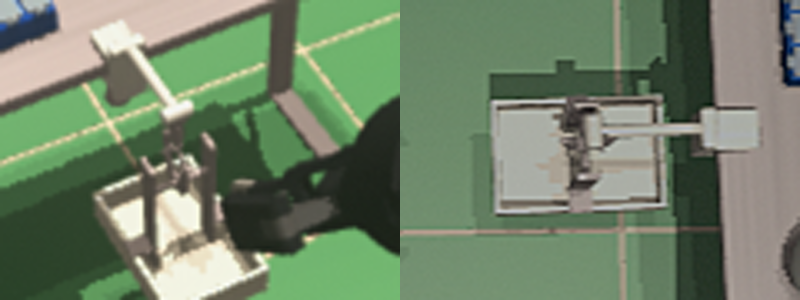

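The tray hangs in the loop (scene crop about (185,200), top crop about (580,155)), clear of the gripper. I'll let it settle and check for motion by differencing frames.

```bash
cat > d.py <<'E'
from h import *
import os
f=[]
for i in range(8): f.append(get_image('scene').astype(float)[110:210,195:270])
print([round(np.abs(f[i]-f[0]).max()) for i in range(1,8)],[round(np.abs(f[i]-f[0]).mean(),2) for i in range(1,8)])
E
W='[{"offset":[0,0,0],"twist":[0,0,0]}]'
python3 d.py; python3 -m crank '[{"offset":[0,0,-0.01],"twist":[0,0,0]},{"offset":[0,0,-0.03],"twist":[0,0,0]},{"offset":[0,0,-0.03],"twist":[0,0,0]},{"offset":[0,0,-0.03],"twist":[0,0,0]},{"offset":[0,0,-0.03],"twist":[0,0,0]},{"offset":[0,0,-0.03],"twist":[0,0,0]},{"offset":[0,0,-0.03],"twist":[0,0,0]},{"offset":[0,0,-0.03],"twist":[0,0,0]},{"offset":[0,0,-0.03],"twist":[0,0,0]},{"offset":[0,0,-0.03],"twist":[0,0,0]},{"offset":[0,0,-0.03],"twist":[0,0,0]},{"offset":[0,0,-0.03],"twist":[0,0,0]},{"offset":[0,0,-0.03],"twist":[0,0,0]},{"offset":[0,0,-0.03],"twist":[0,0,0]},{"offset":[0,0,-0.03],"twist":[0,0,0]},{"offset":[0,0,-0.03],"twist":[0,0,0]},{"offset":[0,0,-0.03],"twist":[0,0,0]},{"offset":[0,0,-0.03],"twist":[0,0,0]},{"offset":[0,0,-0.03],"twist":[0,0,0]},{"offset":[0,0,-0.03],"twist":[0,0,0]}]' | head -1; python3 -m crank '[{"offset":[0,0,0],"twist":[0,0,0]},{"offset":[0,0,0],"twist":[0,0,0]},{"offset":[0,0,0],"twist":[0,0,0]},{"offset":[0,0,0],"twist":[0,0,0]},{"offset":[0,0,0],"twist":[0,0,0]},{"offset":[0,0,0],"twist":[0,0,0]},{"offset":[0,0,0],"twist":[0,0,0]},{"offset":[0,0,0],"twist":[0,0,0]},{"offset":[0,0,0],"twist":[0,0,0]},{"offset":[0,0,0],"twist":[0,0,0]},{"offset":[0,0,0],"twist":[0,0,0]},{"offset":[0,0,0],"twist":[0,0,0]},{"offset":[0,0,0],"twist":[0,0,0]},{"offset":[0,0,0],"twist":[0,0,0]},{"offset":[0,0,0],"twist":[0,0,0]},{"offset":[0,0,0],"twist":[0,0,0]},{"offset":[0,0,0],"twist":[0,0,0]},{"offset":[0,0,0],"twist":[0,0,0]},{"offset":[0,0,0],"twist":[0,0,0]},{"offset":[0,0,0],"twist":[0,0,0]}]' | head -1; python3 d.py
```

```text
[31, 32, 37, 43, 59, 59, 59] [np.float64(0.5), np.float64(0.55), np.float64(0.59), np.float64(0.65), np.float64(0.7), np.float64(0.73), np.float64(0.74)]
t: 24.65
t: 27.15
[13, 22, 18, 26, 18, 19, 12] [np.float64(0.46), np.float64(0.47), np.float64(0.46), np.float64(0.47), np.float64(0.46), np.float64(0.47), np.float64(0.46)]
```

```bash
python3 -c "
from station import *
print(finish_job())"
```

```text
the job is handed in; nothing more can be done
None
```

The leftmost white tray hangs by its bar in the hanger's loop. The gate snapped shut above it, I pressed the bar home at about 8.7 N, and the tray looked still when I handed the job in, with the gripper well clear.

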